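# Unscrew the paddle cap of the gelato machine, whichever way it turns

## Robot

A 6-joint arm with a two-finger parallel gripper is mounted at the origin on the work surface; the furniture and walls round the work are solid. World frame = base frame: x ahead of the robot, y to its left, z up, the work surface at z = 0. Lengths are in mm, angles in rad, forces in N, time in s.
With the tool pointing down it reaches from about 300 to 1000 mm from the base axis. Payload 5.1 kg.
Tool frame: the origin (TCP) lies between the finger pads; the fingertips stand 8 mm ahead of it and the grasp point (between the pads) lies 11 mm behind it; z points along the fingers, y is the line along which they close (so a half turn about z gives the same grasp; the last joint's range is limited). The gripper opens to 95 mm and grips with 3 to 60 N. Pads are 20 mm wide; open, the fingers measure 119 mm over their backs; the gripper's body (75 mm by 180 mm) begins 59 mm behind the grasp point.
Start: joints at [-1.423, 0.124, 1.65, -0, 1.367, -0.083], TCP at [148.659, -632.76, 202.156] pointing down, gripper open.
Joint ranges: [-2.61, 2.61], [-1.02, 2.33], [0.03, 2.71], [-1.35, 4.49], [0.32, 2.68], [-2.91, 2.91]. Speed limits (rad/s): [2.57, 2.57, 3.14, 3.14, 3.14, 3.14].

## Interface

Orientations are given as a unit quaternion [x, y, z, w].
In Python, from plant import get_obs, snapshot, camera_info, close_job gives the robot as it stands.
- The arm moves only by the tool move_arm, never from a script. Its argument "deltas" is a list of rows, each an object with "dp": the shift along the tool's x, y, z in units of 0.05 m (1.0 is 0.05 m), a list of three; "roll": the turn about the tool's z in units of 4 degrees (1.0 is 4 degrees). In form: [{"dp": [dx, dy, dz], "roll": roll}, ...]. A call has 1 to 5 rows; each row shifts and turns the commanded pose from where the row before left it, along the tool's axes as they then stand; what a row does not reach is not made up. A row lasts 1/10 s, in which the tool goes at most 50 mm and 8.59 degrees, less where a joint would pass 70% of its speed; a pose out of reach is approached as far as the arm can. A call with a number of a shift or a turn outside -1 to 1 is refused whole. A call with a gripper value outside its range is refused whole. "jaw" is the opening, from -1 (shut) to 1 (fully open), set as the call begins (left out, the last holds). The fingers move at their own pace and stop on an object; "grip_force" is the grip in N (left out, the last holds). Time passes only in rows, so rows that do not move let the fingers close. It gives the time, the measured TCP pose, the force, the opening and the grip force at its end, in the units of the state.
- get_obs(): the state, without advancing time (a new reading comes with each control period).
- snapshot(name): name is "side" or "top"; returns (picture, depth): 384x512x3 uint8, blue, green, red; 384x512 float32, mm along the optical axis (not along the pixel's ray), 0 where there is no reading.
- camera_info(name): a dict with "K" (3x3 intrinsics, pixels), "k1" (the pictures are not rectified: a ray, as slopes to the right and down, at radius r is drawn at 1 + k1 r^2 times it, then the intrinsics apply), "world_to_cam" (4x4, takes a point from world to camera coordinates). Camera axes: x right, y up, looking along -z (the intrinsics and any distortion apply to the point x, -y, -z); pixel columns grow to the right and rows downward; lengths in mm; the calibration is good to about 2 mm. A picture is of the moment at which its call begins. camera_info takes no time and is no camera call.
- close_job(): hands the job in; it is judged then, once.
The state is a dict: "clock": time; "joint_pos": joint angles; "joint_velocities": joint speeds; "joint_efforts": joint torques, N m; "tcp_pos": TCP position; "eef_rot": TCP orientation; "force": force on the tool from outside, world axes, zero at the start; "moment": the same for the moment, N m; "width": finger opening in mm; "gripper_force": force on a finger pad.
Only numpy, scipy, OpenCV 4.12 (cv2) and the standard library are available. Lean on these libraries where they do the work, as an engineer would, in place of code of your own. Each camera call takes 0.05 s, during which the arm holds its last target. There are 200 camera calls.

## Task

Get the red cap off the spindle of the gelato machine so that I can take the paddle out to wash it. I do not know whether its thread is right- or left-handed, so ease it one way and, if it binds, do not force it but try the other; then lift the cap off and hold it right way up a hand's breadth above the middle of the plate, where it can drip. Finish still holding it there, never let it drop, and leave everything else on the table as it is.

Things in the scene. Friction and masses are not known exactly. Their poses are not given: they have to be found in the camera images.
- cap: Red loose 60 g cap on the spindle, held only by its thread; origin at the centre of its underside, z up. Round ribbed skirt 54 mm across and 28 mm high with a grip bar on top. It starts screwed home. More than 150 N on one of its two thread lugs strips it (about 3 N m turned against the stop, or a hard pull); a slow turn with up to 1.5 N m is safe
- cap_bar (a point): Middle of the cap's grip bar, 42 mm above the cap's origin, same axes. The bar is 46 mm long along x, 14 mm thick along y, and stands from 28 to 54 mm above the cap's underside: pinch it across its thickness with the fingertips just above the skirt
- gelato_machine: White gelato machine, 220 mm deep (x), 300 mm wide (y), deck 165 mm high; heavy, never moves. Origin at the centre of its underside, x to its back. In its left half (+y) a steel bowl, 156 mm inside, rim 170 mm high, with a white paddle in it; its right half is closed, with a flat control panel. The shaft does not turn. At the start the cap's bar lies along the machine's x within 0.06 rad
- spindle (a point): Spindle axis, mid-bowl, 135 mm above the table, where the cap's underside rests when home; the spindle ends 22 mm above. Coarse thread, right hand (loosens counter-clockwise from above) or left. Tightening binds hard within 0.25 rad. Loosening, the thread lifts the cap 4 mm in 1.0 rad (follow it up); past 1.1 rad it lifts straight off, or turns on freely to 2.1 rad. Before, a pull is blocked
- plate: Loose cream plate, 200 mm across, rim 20 mm high, lying on the table to the right of the machine; origin at the centre of its underside
- espresso_cup: Small white espresso cup with blue lines, 63 mm across without handle, 50 mm high, back right on the table, loose; leave it alone. Origin under its centre
- jam_jar: Jam jar with yellow lid, 66 mm across, 100 mm high, back right, loose; leave it alone. Origin under its centre
Mind the look-alikes: they are no part of the job. Several things have the shape of the cap; the one meant has the colours described above.

How it is judged:
By the outcome, as a careful person would: the job done as asked, in the order asked, and still so for the second after the job is handed in, while the arm keeps its last pose, push and grip.
It also fails if it takes over 48 s, if anything falls off the work surface, if the arm or the gripper's body presses on something with over 40 N, if the wrist force passes 120 N, or if a joint passes its speed limit or range.

## Working session

There is one attempt and no reset: what is moved stays moved. The work goes in short steps, Python scripts to look and compute and a tool call to move; the robot and the scene stay as the last step left them, time stands still between calls to the robot, and variables do not carry over. Pictures are saved under pics/ and viewed, at most 10 in all, crops included, and the job is handed in when it is done.

Besides the shell and the picture viewer there is one more tool, called after "Call:" by a JSON object that holds its "api" and its "payload", one argument or row to a line. move_arm: Moves the arm, as the interface text tells. Shifts and turns lie within -1 to 1; 1 stands for 0.05 m of shift or 4 degrees of turn. Its arguments: {"type":"object","properties":{"deltas":{"type":"array","items":{"type":"object","properties":{"dp":{"type":"array","items":{"type":"number","minimum":-1,"maximum":1}},"roll":{"type":"number","minimum":-1,"maximum":1}}}},"jaw":{"type":"number"},"grip_force":{"type":"number"}},"required":["deltas"]}

```bash
mkdir -p pics; cat > h.py <<'E'
import numpy as np, cv2
from plant import get_obs, snapshot, camera_info, close_job
def ray(n,u,v):
    c=camera_info(n);K=np.array(c["K"],float);T=np.array(c["world_to_cam"],float)
    d=cv2.undistortPoints(np.array([[[u,v]]],float),K,np.array([c["k1"],0,0,0.]))[0,0] 
    # k1 model is same as OpenCV radial k1
    R=T[:3,:3];o=-R.T@T[:3,3]
    return o,R.T@np.array([d[0],-d[1],-1])
def onz(n,u,v,z):
    o,d=ray(n,u,v);return o+d*(z-o[2])/d[2]
def pt(n,u,v,dep):
    o,d=ray(n,u,v);return o+d*dep
E
python3 - <<'E'
from h import *
for n in("top","side"):
    p,d=snapshot(n);cv2.imwrite(f"pics/{n}0.png",p);np.savez(f"{n}0.npz",p=p,d=d)
    c=camera_info(n);T=np.array(c["world_to_cam"]);print(n,c["K"],c["k1"],-T[:3,:3].T@T[:3,3])
a=np.vstack([cv2.imread("pics/top0.png"),cv2.imread("pics/side0.png")])
print(get_obs())
E
```

```text
top [[434.06060181   0.         255.14868578]
 [  0.         434.06060181 189.53574014]
 [  0.           0.           1.        ]] 0.050596920000918665 [ 373.01956064  -58.77148442 1038.5402108 ]
side [[355.06457305   0.         251.95848337]
 [  0.         355.06457305 188.21613623]
 [  0.           0.           1.        ]] -0.10635737735810129 [278.29789152 633.87644689 801.80942215]
{'clock': 0.1, 'joint_pos': array([-1.42262199e+00,  1.24468492e-01,  1.65152706e+00, -3.26495924e-05,
        1.36751025e+00, -8.26257814e-02]), 'joint_velocities': array([-0.00081592, -0.00231637, -0.0031153 ,  0.00190631,  0.00029114,
       -0.0002686 ]), 'joint_efforts': array([ 7.11224784e-04, -4.18879902e+01, -3.61095786e+01,  7.77696306e-02,
        4.61323536e-02, -5.17860724e-05]), 'tcp_pos': array([ 148.54786557, -632.17598521,  200.99762167]), 'eef_rot': array([ 9.93347964e-01,  1.15147330e-01, -4.73223748e-05, -9.55538573e-04]), 'force': array([-0.47194874,  0.76212452, -0.388258  ]), 'moment': array([ 0.01982558, -0.00111048,  0.00305425]), 'gripper_force': 0.0, 'width': 95.25727797882938}
```

View pics/top0.png

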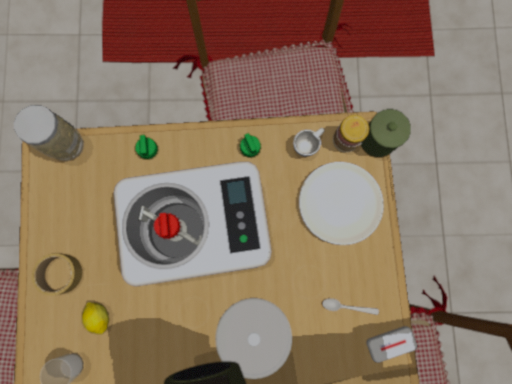

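View pics/side0.png

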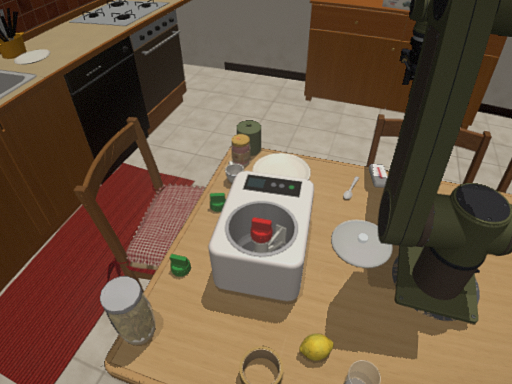

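Top view: the red cap is in the bowl at (167,226). The look-alikes are the green caps at (146,147) and (250,146). The cream plate is at (341,203); the grey disc with a knob at (254,338) is a lid. I choose the red cap and will check it in a crop.

```bash
cat > m.py <<'E'
from h import *
def redmask(p,box):
    h=cv2.cvtColor(p,cv2.COLOR_BGR2HSV);m=(((h[...,0]<8)|(h[...,0]>172))&(h[...,1]>150)&(h[...,2]>70)).astype(np.uint8)
    k=np.zeros_like(m);x0,y0,x1,y1=box;k[y0:y1,x0:x1]=m[y0:y1,x0:x1];return k
def cloud(n,m,d):
    v,u=np.nonzero(m&(d>0));return np.array([pt(n,a,b,d[b,a]) for a,b in zip(u,v)])
E
python3 - <<'E'
from m import *
for n,box in(("top",(140,200,200,260)),("side",(235,205,290,255))):
    z=np.load(n+"0.npz");p,d=z["p"],z["d"];m=redmask(p,box);P=cloud(n,m,d)
    print(n,len(P),P.min(0).round(),P.max(0).round(),np.histogram(P[:,2],bins=range(120,220,6)))
    b=P[P[:,2]>181];s=P[(P[:,2]>155)&(P[:,2]<172)]
    print("bar",b.mean(0).round(1),"n",len(b),cv2.minAreaRect(b[:,:2].astype(np.float32)))
    if len(s):print("skirt top",cv2.minEnclosingCircle(s[:,:2].astype(np.float32)))
z=np.load("top0.npz");p,d=z["p"],z["d"]
h=cv2.cvtColor(p,cv2.COLOR_BGR2HSV)
print("plate hsv",h[203,341],"lid",h[330,240],d[203,341],d[338,254])
# plate: bright, low sat
m=(h[...,2]>190).astype(np.uint8);m[:,:285]=0;m[:155]=0;m[255:]=0;m[:,395:]=0
c=max(cv2.findContours(m,0,2)[0],key=cv2.contourArea);(u,v),r=cv2.minEnclosingCircle(c);e=cv2.fitEllipse(c);print(e,"plate",onz("top",*e[0],18))
# machine: white
m=(h[...,2]>150)&(h[...,1]<40);m=m.astype(np.uint8);m[:155]=0;m[290:]=0;m[:,:105]=0;m[:,280:]=0
c=max(cv2.findContours(m,0,2)[0],key=cv2.contourArea);R=cv2.minAreaRect(c);B=cv2.boxPoints(R);print(R)
Q=np.array([onz("top",*b,165) for b in B]);print("machine corners",Q.round(),"centre",Q.mean(0).round(1))
a=np.hstack([cv2.resize(p[165:290,110:275],None,fx=2.4,fy=2.4,interpolation=2),cv2.resize(np.load("side0.npz")["p"][175:300,205:320],(368,300),interpolation=2)])
cv2.imwrite("pics/crop.png",a);print(a.shape)
E
```

```text
top 517 [428.  81. 142.] [476. 131. 192.] (array([  0,   0,   0,   2,   8,  18, 100, 185,  14,  14,  21, 155,   0,
         0,   0,   0]), array([120, 126, 132, 138, 144, 150, 156, 162, 168, 174, 180, 186, 192,
       198, 204, 210, 216]))
bar [452.8 107.4 188.2] n 174 ((452.84820556640625, 107.91717529296875), (44.16312789916992, 14.255377769470215), 5.442051410675049)
skirt top ((453.0466613769531, 106.47225189208984), 25.247722625732422)
side 417 [429.  33. 110.] [485. 136. 192.] (array([  0,   0,   0,   3,  32,  36,  52, 106,  31,  33,  26,  93,   2,
         0,   0,   0]), array([120, 126, 132, 138, 144, 150, 156, 162, 168, 174, 180, 186, 192,
       198, 204, 210, 216]))
bar [452.9 111.6 188.2] n 117 ((453.437255859375, 110.0958251953125), (43.5248908996582, 14.872678756713867), 6.630136966705322)
skirt top ((451.4918212890625, 115.15676879882812), 24.296226501464844)
plate hsv [108   7 182] lid [  8   7 156] 1044.7108 969.614Traceback (most recent call last):
  File "<stdin>", line 13, in <module>
ValueError: max() iterable argument is empty
```

```bash
python3 - <<'E'
from m import *
z=np.load("top0.npz");p,d=z["p"],z["d"]
h=cv2.cvtColor(p,cv2.COLOR_BGR2HSV)
m=((h[...,2]>120)&(h[...,1]<50)).astype(np.uint8);
def blob(x0,y0,x1,y1):
    k=np.zeros_like(m);k[y0:y1,x0:x1]=m[y0:y1,x0:x1]
    return max(cv2.findContours(k,0,2)[0],key=cv2.contourArea)
c=cv2.convexHull(blob(285,155,398,255));e=cv2.fitEllipse(c);print(e,"plate",onz("top",*e[0],18))
c=cv2.convexHull(blob(105,155,280,290));R=cv2.minAreaRect(c);print(R)
Q=np.array([onz("top",*b,165) for b in cv2.boxPoints(R)]);print("machine corners",Q.round(),"centre",Q.mean(0).round(1))
for nm,u,v in(("cup",307,143),("jar",353,130),("green canister",390,130),("lid",254,338)):print(nm,pt("top",u,v,d[v,u]).round())
a=np.hstack([cv2.resize(p[165:290,110:275],None,fx=2.4,fy=2.4,interpolation=2),cv2.resize(np.load("side0.npz")["p"][175:300,205:320],(368,300),interpolation=2)])
cv2.imwrite("pics/crop.png",a)
E
```

```text
((340.8119201660156, 203.02406311035156), (82.14226531982422, 85.68550872802734), 123.17243957519531) plate [ 509.90476971 -279.28319659   18.        ]
((190.46780395507812, 223.07675170898438), (108.18818664550781, 151.19508361816406), 81.79278564453125)
machine corners [[ 546.  224.  165.]
 [ 586.  -80.  165.]
 [ 367. -106.  165.]
 [ 333.  186.  165.]] centre [458.1  56.  165. ]
cup [ 661. -206.   10.]
jar [ 664. -298.   98.]
green canister [ 659. -377.  109.]
lid [210. -67.  27.]
```

View pics/crop.png

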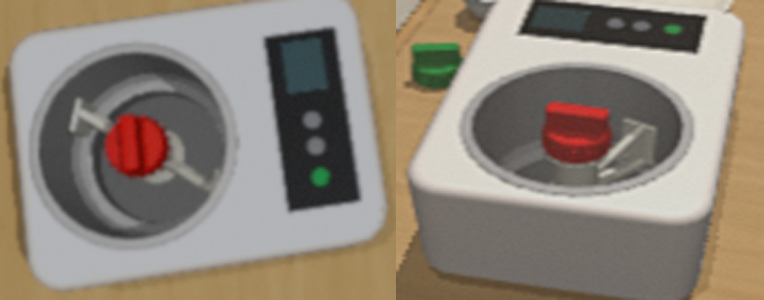

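The crop confirms it: the red cap is on the spindle, with its bar along the machine's x at about 6° world yaw, near (453,108.5). I'll lift, travel over the bowl, then turn half round so the last joint has room both ways.

Call:
{"api": "move_arm", "payload": {
  "deltas": [
    {"dp":[0.2,-0.3,-0.6]},
    {"dp":[0.4,-0.6,-0.6]},
    {"dp":[0.45,-0.65,-0.6]},
    {"dp":[0.45,-0.65,-0.6]},
    {"dp":[0.45,-0.65,0]}
  ],
  "jaw": 0.05,
  "grip_force": 30
}}

```text
$.deltas[0]: bad value
```

Call:
{"api": "move_arm", "payload": {
  "deltas": [
    {"dp":[0.45,-0.65,0]},
    {"dp":[0.45,-0.65,0]},
    {"dp":[0.45,-0.65,0]},
    {"dp":[0.45,-0.65,0]},
    {"dp":[0.45,-0.65,0]}
  ]
}}

```text
$.deltas[0]: bad value
```

Call:
{"api": "move_arm", "payload": {
  "deltas": [
    {"dp":[0.45,-0.65,0]},
    {"dp":[0.45,-0.65,0]},
    {"dp":[0.45,-0.65,0]},
    {"dp":[0.45,-0.65,0]},
    {"dp":[0.45,-0.65,0]}
  ]
}}

```text
$.deltas[0]: bad value
```

Roll is evidently required.

Call:
{"api": "move_arm", "payload": {
  "deltas": [
    {"dp":[0.2,-0.3,-0.6],"roll":0},
    {"dp":[0.4,-0.6,-0.6],"roll":0},
    {"dp":[0.45,-0.65,-0.6],"roll":0},
    {"dp":[0.45,-0.65,-0.6],"roll":0},
    {"dp":[0.45,-0.65,0],"roll":0}
  ],
  "jaw": 0.05,
  "grip_force": 30
}}

```text
clock: 0.6
tcp_pos: [211.9, -471.9, 327.4]
eef_rot: [0.993, 0.115, 0.001, 0.004]
force: [0.7, -0.0, 0.7]
width: 60.4
gripper_force: 0.0
```

Call:
{"api": "move_arm", "payload": {
  "deltas": [
    {"dp":[0.45,-0.65,0],"roll":0},
    {"dp":[0.45,-0.65,0],"roll":0},
    {"dp":[0.45,-0.65,0],"roll":0},
    {"dp":[0.45,-0.65,0],"roll":0},
    {"dp":[0.45,-0.65,0],"roll":0}
  ]
}}

```text
clock: 1.1
tcp_pos: [283.4, -286.1, 321.7]
eef_rot: [0.993, 0.115, -0.0, -0.0]
force: [0.7, 0.7, -0.5]
width: 50.0
gripper_force: 0.0
```

Call:
{"api": "move_arm", "payload": {
  "deltas": [
    {"dp":[0.45,-0.65,0],"roll":0},
    {"dp":[0.45,-0.65,0],"roll":0},
    {"dp":[0.45,-0.65,0],"roll":0},
    {"dp":[0.45,-0.65,0],"roll":0},
    {"dp":[0.45,-0.65,0],"roll":0}
  ]
}}

```text
clock: 1.6
tcp_pos: [355.7, -102.3, 321.9]
eef_rot: [0.993, 0.115, 0.0, 0.0]
force: [1.4, 0.1, 0.2]
width: 50.2
gripper_force: 0.0
```

Call:
{"api": "move_arm", "payload": {
  "deltas": [
    {"dp":[0.5,-0.64,0],"roll":0},
    {"dp":[0.5,-0.64,0],"roll":0},
    {"dp":[0.5,-0.64,0],"roll":0},
    {"dp":[0.5,-0.64,0],"roll":0},
    {"dp":[0.3,-0.4,0],"roll":0}
  ]
}}

```text
clock: 2.1
tcp_pos: [434.0, 68.9, 321.5]
eef_rot: [0.993, 0.116, -0.0, -0.0]
force: [0.9, -0.2, -0.0]
width: 50.0
gripper_force: 0.0
```

Call:
{"api": "move_arm", "payload": {
  "deltas": [
    {"dp":[0,0,0],"roll":-1},
    {"dp":[0,0,0],"roll":-1},
    {"dp":[0,0,0],"roll":-1},
    {"dp":[0,0,0],"roll":-1},
    {"dp":[0,0,0],"roll":-1}
  ]
}}

```text
clock: 2.6
tcp_pos: [433.5, 66.6, 321.6]
eef_rot: [0.958, 0.287, -0.0, -0.0]
force: [0.5, 0.0, -0.4]
width: 50.1
gripper_force: 0.0
```

Call:
{"api": "move_arm", "payload": {
  "deltas": [
    {"dp":[0,0,0],"roll":-1},
    {"dp":[0,0,0],"roll":-1},
    {"dp":[0,0,0],"roll":-1},
    {"dp":[0,0,0],"roll":-1},
    {"dp":[0,0,0],"roll":-1}
  ]
}}

```text
clock: 3.1
tcp_pos: [433.5, 66.5, 321.6]
eef_rot: [0.893, 0.449, -0.0, -0.0]
force: [0.0, -0.4, 0.5]
width: 50.0
gripper_force: 0.0
```

Call:
{"api": "move_arm", "payload": {
  "deltas": [
    {"dp":[0,0,0],"roll":-1},
    {"dp":[0,0,0],"roll":-1},
    {"dp":[0,0,0],"roll":-1},
    {"dp":[0,0,0],"roll":-1},
    {"dp":[0,0,0],"roll":-1}
  ]
}}

```text
clock: 3.6
tcp_pos: [433.5, 66.5, 321.6]
eef_rot: [0.802, 0.598, -0.0, -0.0]
force: [0.3, -0.2, 0.7]
width: 50.1
gripper_force: 0.0
```

Call:
{"api": "move_arm", "payload": {
  "deltas": [
    {"dp":[0,0,0],"roll":-1},
    {"dp":[0,0,0],"roll":-1},
    {"dp":[0,0,0],"roll":-1},
    {"dp":[0,0,0],"roll":-1},
    {"dp":[0,0,0],"roll":-1}
  ]
}}

```text
clock: 4.1
tcp_pos: [433.5, 66.5, 321.6]
eef_rot: [0.686, 0.728, -0.0, -0.0]
force: [0.2, 0.2, 0.9]
width: 49.8
gripper_force: 0.0
```

Call:
{"api": "move_arm", "payload": {
  "deltas": [
    {"dp":[0,0,0],"roll":-1},
    {"dp":[0,0,0],"roll":-1},
    {"dp":[0,0,0],"roll":-1},
    {"dp":[0,0,0],"roll":-1},
    {"dp":[0,0,0],"roll":-1}
  ]
}}

```text
clock: 4.6
tcp_pos: [433.5, 66.5, 321.6]
eef_rot: [0.549, 0.836, -0.0, -0.0]
force: [1.2, 0.0, -0.0]
width: 49.6
gripper_force: 0.0
```

Call:
{"api": "move_arm", "payload": {
  "deltas": [
    {"dp":[0,0,0],"roll":-1},
    {"dp":[0,0,0],"roll":-1},
    {"dp":[0,0,0],"roll":-1},
    {"dp":[0,0,0],"roll":-1},
    {"dp":[0,0,0],"roll":-1}
  ]
}}

```text
clock: 5.1
tcp_pos: [433.5, 66.5, 321.6]
eef_rot: [0.396, 0.918, -0.0, -0.0]
force: [-0.3, -0.3, 0.1]
width: 50.0
gripper_force: 0.0
```

Call:
{"api": "move_arm", "payload": {
  "deltas": [
    {"dp":[0,0,0],"roll":-1},
    {"dp":[0,0,0],"roll":-1},
    {"dp":[0,0,0],"roll":-1},
    {"dp":[0,0,0],"roll":-1},
    {"dp":[0,0,0],"roll":-1}
  ]
}}

```text
clock: 5.6
tcp_pos: [433.5, 66.5, 321.6]
eef_rot: [0.23, 0.973, -0.0, -0.0]
force: [-0.0, -0.1, 1.0]
width: 49.7
gripper_force: 0.0
```

Call:
{"api": "move_arm", "payload": {
  "deltas": [
    {"dp":[0,0,0],"roll":-1},
    {"dp":[0,0,0],"roll":-1},
    {"dp":[0,0,0],"roll":-1},
    {"dp":[0,0,0],"roll":-1},
    {"dp":[0,0,0],"roll":-1}
  ]
}}

```text
clock: 6.1
tcp_pos: [433.5, 66.5, 321.6]
eef_rot: [0.058, 0.998, -0.0, -0.0]
force: [0.3, 0.3, 0.4]
width: 50.1
gripper_force: 0.0
```

Call:
{"api": "move_arm", "payload": {
  "deltas": [
    {"dp":[0,0,0],"roll":-1},
    {"dp":[0,0,0],"roll":-1},
    {"dp":[0,0,0],"roll":-1},
    {"dp":[0,0,0],"roll":0},
    {"dp":[0,0,0],"roll":0}
  ]
}}

```text
clock: 6.6
tcp_pos: [433.6, 66.5, 321.8]
eef_rot: [-0.045, 0.999, 0.0, -0.0]
force: [0.6, 0.8, 0.2]
width: 49.9
gripper_force: 0.0
```

```bash
cat > go.py <<'E'
from h import *
import sys
from scipy.spatial.transform import Rotation as R
def go(x,y,z,yaw):
    o=get_obs();r=R.from_quat(o["eef_rot"]).as_matrix();D=r.T@(np.array([x,y,z])-o["tcp_pos"])/50
    w=np.degrees(np.arctan2(r[1,0],r[0,0]));e=(yaw-w+180)%360-180
    print("dp",D.round(3),"roll",round(-e/4,3),"yaw",round(w,2),"tcp",o["tcp_pos"].round(1),"j1,6",o["joint_pos"][[0,5]].round(3),"F",o["force"].round(1),"M",o["moment"].round(2),"w",round(o["width"],1),"g",round(o["gripper_force"],1),"t",o["clock"], "tilt z",r[:,2].round(4))
go(*map(float,sys.argv[1:]))
E
python3 go.py 453 108.5 173 186
```

```text
dp [-0.463  0.802  2.976] roll -0.215 yaw -174.86 tcp [433.6  66.5 321.8] j1,6 [ 0.03  -1.631] F [0.6 0.8 0.2] M [ 0.09 -0.13  0.02] w 49.9 g 0.0 t 6.6 tilt z [-5.e-04  0.e+00 -1.e+00]
```

Call:
{"api": "move_arm", "payload": {
  "deltas": [
    {"dp":[-0.2,0.4,0],"roll":-0.2},
    {"dp":[-0.26,0.4,0.4],"roll":0},
    {"dp":[0,0,0.6],"roll":0},
    {"dp":[0,0,0.6],"roll":0},
    {"dp":[0,0,0.2],"roll":0}
  ]
}}

```text
clock: 7.1
tcp_pos: [450.8, 108.5, 228.3]
eef_rot: [-0.052, 0.999, -0.0, -0.003]
force: [0.1, 0.3, -0.3]
width: 49.7
gripper_force: 0.0
```

```bash
python3 go.py 453 108.5 173 186; python3 - <<'E'
from h import *
p,d=snapshot("side");q,_=snapshot("top")
a=np.hstack([cv2.resize(q[165:290,110:275],(396,300)),cv2.resize(p[150:275,205:320],(368,300),interpolation=2)]);cv2.imwrite("pics/pre.png",a)
E
```

```text
dp [-0.05  -0.005  1.106] roll -0.003 yaw -174.01 tcp [450.8 108.5 228.3] j1,6 [ 0.12  -1.555] F [ 0.1  0.3 -0.3] M [ 0.08 -0.1  -0.02] w 49.7 g 0.0 t 7.1 tilt z [-6.1e-03 -7.0e-04 -1.0e+00]
```

View pics/pre.png

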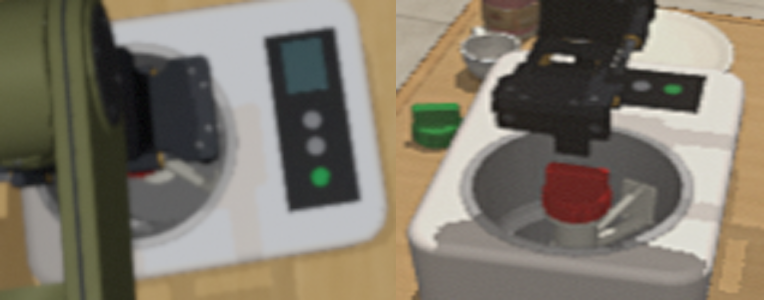

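The side crop shows the near finger at (573,140) centred above the bar at (575,180), so I descend.

Call:
{"api": "move_arm", "payload": {
  "deltas": [
    {"dp":[0,0,0.35],"roll":0},
    {"dp":[0,0,0.35],"roll":0},
    {"dp":[0,0,0.2],"roll":0},
    {"dp":[0,0,0.05],"roll":0},
    {"dp":[0,0,0],"roll":0}
  ]
}}

```text
clock: 7.7
tcp_pos: [453.2, 108.6, 185.5]
eef_rot: [-0.052, 0.999, 0.0, 0.0]
force: [-0.3, 0.6, -0.2]
width: 49.7
gripper_force: 0.0
```

```bash
python3 go.py 453 108.5 173 186
```

```text
dp [ 0.004 -0.001  0.25 ] roll 0.002 yaw -173.99 tcp [453.2 108.6 185.5] j1,6 [ 0.12  -1.556] F [-0.3  0.6 -0.2] M [ 0.05 -0.16  0.04] w 49.7 g 0.0 t 7.7 tilt z [ 1.e-03  1.e-04 -1.e+00]
```

Call:
{"api": "move_arm", "payload": {
  "deltas": [
    {"dp":[0,0,0.15],"roll":0},
    {"dp":[0,0,0.08],"roll":0},
    {"dp":[0,0,0],"roll":0}
  ]
}}

```text
clock: 8.0
tcp_pos: [452.4, 108.5, 172.6]
eef_rot: [-0.053, 0.999, -0.0, -0.0]
force: [0.4, -0.2, -0.3]
width: 49.8
gripper_force: 0.0
```

Call:
{"api": "move_arm", "payload": {
  "deltas": [
    {"dp":[0,0,0],"roll":0},
    {"dp":[0,0,0],"roll":0},
    {"dp":[0,0,0],"roll":0},
    {"dp":[0,0,0],"roll":0},
    {"dp":[0,0,0],"roll":0}
  ],
  "jaw": -1,
  "grip_force": 15
}}

```text
clock: 8.5
tcp_pos: [452.8, 108.6, 173.3]
eef_rot: [-0.053, 0.999, -0.0, 0.0]
force: [0.2, -0.1, 0.1]
width: 15.2
gripper_force: 0.2
```

```bash
python3 go.py 453 108.5 173 186
```

```text
dp [-0.004 -0.002  0.006] roll 0.006 yaw -173.98 tcp [452.8 108.6 173.3] j1,6 [ 0.12  -1.556] F [ 0.2 -0.1  0.1] M [ 0.03 -0.12 -0.02] w 15.2 g 0.2 t 8.5 tilt z [ 2.e-04 -0.e+00 -1.e+00]
```

Raise the grip, then ease counter-clockwise (negative roll) in small steps.

Call:
{"api": "move_arm", "payload": {
  "deltas": [
    {"dp":[0,0,0],"roll":0},
    {"dp":[0,0,0],"roll":0},
    {"dp":[0,0,0],"roll":0}
  ],
  "grip_force": 40
}}

```text
clock: 8.8
tcp_pos: [452.8, 108.6, 173.2]
eef_rot: [-0.053, 0.999, 0.0, 0.0]
force: [0.5, -0.6, -0.6]
width: 13.5
gripper_force: 40.0
```

```bash
python3 go.py 453 108.5 173 186
```

```text
dp [-0.004 -0.002  0.004] roll 0.006 yaw -173.98 tcp [452.8 108.6 173.2] j1,6 [ 0.12  -1.556] F [ 0.5 -0.6 -0.6] M [ 0.11 -0.13  0.03] w 13.5 g 40.0 t 8.8 tilt z [ 1.e-04  1.e-04 -1.e+00]
```

Call:
{"api": "move_arm", "payload": {
  "deltas": [
    {"dp":[0,0,0],"roll":-0.25},
    {"dp":[0,0,0],"roll":-0.25},
    {"dp":[0,0,0],"roll":-0.25},
    {"dp":[0,0,0],"roll":0}
  ]
}}

```text
clock: 9.2
tcp_pos: [452.8, 108.6, 173.2]
eef_rot: [-0.079, 0.997, -0.0, 0.0]
force: [0.1, 0.1, 0.9]
width: 12.9
gripper_force: 40.0
```

```bash
python3 go.py 453 108.5 173 186
```

```text
dp [-0.003 -0.002  0.005] roll 0.764 yaw -170.94 tcp [452.8 108.6 173.2] j1,6 [ 0.12  -1.609] F [0.1 0.1 0.9] M [ 0.06 -0.23  0.05] w 12.9 g 40.0 t 9.2 tilt z [ 2.e-04 -0.e+00 -1.e+00]
```

Call:
{"api": "move_arm", "payload": {
  "deltas": [
    {"dp":[0,0,0],"roll":-0.25},
    {"dp":[0,0,0],"roll":-0.25},
    {"dp":[0,0,0],"roll":-0.25},
    {"dp":[0,0,0],"roll":0}
  ]
}}

```text
clock: 9.6
tcp_pos: [452.8, 108.5, 173.3]
eef_rot: [-0.105, 0.994, -0.0, 0.0]
force: [-0.4, -0.1, 0.7]
width: 13.1
gripper_force: 40.0
```

```bash
python3 go.py 453 108.5 173 186
```

```text
dp [-0.003 -0.001  0.006] roll 1.514 yaw -167.95 tcp [452.8 108.5 173.3] j1,6 [ 0.12  -1.661] F [-0.4 -0.1  0.7] M [ 0.06 -0.24 -0.01] w 13.1 g 40.0 t 9.6 tilt z [ 3.e-04 -2.e-04 -1.e+00]
```

Call:
{"api": "move_arm", "payload": {
  "deltas": [
    {"dp":[0,0,0],"roll":-0.25},
    {"dp":[0,0,0],"roll":-0.25},
    {"dp":[0,0,0],"roll":-0.25},
    {"dp":[0,0,0],"roll":0}
  ]
}}

```text
clock: 10.0
tcp_pos: [452.9, 108.5, 173.5]
eef_rot: [-0.131, 0.991, -0.0, 0.0]
force: [0.1, -0.5, 2.5]
width: 13.3
gripper_force: 40.0
```

```bash
python3 go.py 453 108.5 173 186
```

```text
dp [-0.002 -0.001  0.009] roll 2.264 yaw -164.94 tcp [452.9 108.5 173.5] j1,6 [ 0.12  -1.714] F [ 0.1 -0.5  2.5] M [-0.08 -0.16 -0.02] w 13.3 g 40.0 t 10.0 tilt z [ 4.e-04 -1.e-04 -1.e+00]
```

Call:
{"api": "move_arm", "payload": {
  "deltas": [
    {"dp":[0,0,-0.006],"roll":-0.25},
    {"dp":[0,0,-0.004],"roll":-0.25},
    {"dp":[0,0,-0.004],"roll":-0.25},
    {"dp":[0,0,-0.004],"roll":-0.25},
    {"dp":[0,0,0],"roll":0}
  ]
}}

```text
clock: 10.5
tcp_pos: [452.6, 108.6, 173.9]
eef_rot: [-0.166, 0.986, 0.0, -0.0]
force: [0.1, -0.9, 1.0]
width: 13.2
gripper_force: 40.0
```

```bash
python3 go.py 453 108.5 173 186
```

```text
dp [-0.007 -0.004  0.017] roll 3.265 yaw -160.94 tcp [452.6 108.6 173.9] j1,6 [ 0.12  -1.783] F [ 0.1 -0.9  1. ] M [-0.02 -0.28  0.01] w 13.2 g 40.0 t 10.5 tilt z [-3.e-04  0.e+00 -1.e+00]
```

Call:
{"api": "move_arm", "payload": {
  "deltas": [
    {"dp":[0,0,-0.004],"roll":-0.25},
    {"dp":[0,0,-0.004],"roll":-0.25},
    {"dp":[0,0,-0.005],"roll":-0.25},
    {"dp":[0,0,-0.005],"roll":-0.25},
    {"dp":[0,0,0],"roll":0}
  ]
}}

```text
clock: 11.0
tcp_pos: [452.4, 108.6, 174.6]
eef_rot: [-0.2, 0.98, 0.0, -0.0]
force: [0.5, 0.2, -1.7]
width: 13.0
gripper_force: 40.0
```

```bash
python3 go.py 453 108.5 173 186
```

```text
dp [-0.009 -0.007  0.032] roll 4.264 yaw -156.94 tcp [452.4 108.6 174.6] j1,6 [ 0.12  -1.853] F [ 0.5  0.2 -1.7] M [ 0.11 -0.13  0.04] w 13.0 g 40.0 t 11.0 tilt z [-8.e-04  1.e-04 -1.e+00]
```

Past 0.25 rad with no torque, and the cap is rising, so counter-clockwise loosens. I continue, following it up.

Call:
{"api": "move_arm", "payload": {
  "deltas": [
    {"dp":[0,0,0],"roll":-0.5},
    {"dp":[0,0,-0.003],"roll":-0.5},
    {"dp":[0,0,-0.003],"roll":-0.5},
    {"dp":[0,0,-0.003],"roll":-0.5},
    {"dp":[0,0,-0.003],"roll":-0.5}
  ]
}}

```text
clock: 11.5
tcp_pos: [452.5, 108.7, 175.3]
eef_rot: [-0.285, 0.959, 0.0, -0.0]
force: [0.1, 0.3, -0.4]
width: 13.2
gripper_force: 40.0
```

Call:
{"api": "move_arm", "payload": {
  "deltas": [
    {"dp":[0,0,-0.003],"roll":-0.5},
    {"dp":[0,0,-0.003],"roll":-0.5},
    {"dp":[0,0,-0.003],"roll":-0.5},
    {"dp":[0,0,-0.003],"roll":-0.5},
    {"dp":[0,0,-0.003],"roll":-0.5}
  ]
}}

```text
clock: 12.0
tcp_pos: [452.5, 108.6, 176.0]
eef_rot: [-0.367, 0.93, 0.0, -0.0]
force: [-0.4, 0.1, -1.0]
width: 13.1
gripper_force: 40.0
```

```bash
python3 go.py 453 108.5 173 186
```

```text
dp [-0.006 -0.009  0.061] roll 9.277 yaw -136.89 tcp [452.5 108.6 176. ] j1,6 [ 0.12  -2.203] F [-0.4  0.1 -1. ] M [ 0.07 -0.19 -0.05] w 13.1 g 40.0 t 12.0 tilt z [-6.e-04  1.e-04 -1.e+00]
```

Call:
{"api": "move_arm", "payload": {
  "deltas": [
    {"dp":[0,0,-0.002],"roll":-0.5},
    {"dp":[0,0,-0.003],"roll":-0.5},
    {"dp":[0,0,-0.003],"roll":-0.5},
    {"dp":[0,0,-0.003],"roll":-0.5},
    {"dp":[0,0,-0.003],"roll":-0.5}
  ]
}}

```text
clock: 12.5
tcp_pos: [452.5, 108.6, 176.7]
eef_rot: [-0.447, 0.895, 0.0, -0.0]
force: [0.1, 0.1, 0.1]
width: 13.2
gripper_force: 40.0
```

Call:
{"api": "move_arm", "payload": {
  "deltas": [
    {"dp":[0,0,-0.003],"roll":-0.5},
    {"dp":[0,0,-0.003],"roll":-0.5},
    {"dp":[0,0,-0.003],"roll":-0.5},
    {"dp":[0,0,-0.003],"roll":-0.5},
    {"dp":[0,0,-0.003],"roll":-0.5}
  ]
}}

```text
clock: 13.0
tcp_pos: [452.4, 108.7, 177.4]
eef_rot: [-0.523, 0.852, 0.0, -0.0]
force: [-0.1, 0.8, -1.4]
width: 13.4
gripper_force: 40.0
```

Call:
{"api": "move_arm", "payload": {
  "deltas": [
    {"dp":[0,0,-0.002],"roll":-0.5},
    {"dp":[0,0,0],"roll":-0.5},
    {"dp":[0,0,0],"roll":-0.5},
    {"dp":[0,0,0],"roll":-0.5},
    {"dp":[0,0,0],"roll":-0.5}
  ]
}}

```text
clock: 13.5
tcp_pos: [452.4, 108.6, 177.5]
eef_rot: [-0.596, 0.803, 0.0, -0.0]
force: [-0.4, -0.5, -0.7]
width: 13.1
gripper_force: 40.0
```

```bash
python3 go.py 453 108.5 173 186
```

```text
dp [-0.001 -0.011  0.091] roll 16.778 yaw -106.89 tcp [452.4 108.6 177.5] j1,6 [ 0.12  -2.727] F [-0.4 -0.5 -0.7] M [ 0.13 -0.06 -0.04] w 13.1 g 40.0 t 13.5 tilt z [-8.e-04  0.e+00 -1.e+00]
```

1.17 rad turned. A gentle lift test.

Call:
{"api": "move_arm", "payload": {
  "deltas": [
    {"dp":[0,0,0],"roll":-0.5},
    {"dp":[0,0,-0.02],"roll":0},
    {"dp":[0,0,-0.03],"roll":0},
    {"dp":[0,0,-0.03],"roll":0},
    {"dp":[0,0,0],"roll":0}
  ]
}}

```text
clock: 14.0
tcp_pos: [452.8, 108.6, 182.2]
eef_rot: [-0.609, 0.793, -0.0, 0.0]
force: [0.2, 0.0, -0.8]
width: 13.1
gripper_force: 40.0
```

```bash
python3 go.py 453 108.5 173 186
```

```text
dp [ 0.    -0.004  0.184] roll 17.251 yaw -104.99 tcp [452.8 108.6 182.2] j1,6 [ 0.12 -2.76] F [ 0.2  0.  -0.8] M [ 0.01  0.03 -0.02] w 13.1 g 40.0 t 14.0 tilt z [ 3.e-04  0.e+00 -1.e+00]
```

Free lift at −0.8 N. Lift on up, vertically.

Call:
{"api": "move_arm", "payload": {
  "deltas": [
    {"dp":[0,0,-0.1],"roll":0},
    {"dp":[0,0,-0.2],"roll":0},
    {"dp":[0,0,-0.3],"roll":0},
    {"dp":[0,0,-0.4],"roll":0},
    {"dp":[0,0,-0.4],"roll":0}
  ]
}}

```text
clock: 14.5
tcp_pos: [453.0, 108.6, 254.0]
eef_rot: [-0.609, 0.793, -0.0, 0.001]
force: [0.7, -0.2, -0.8]
width: 13.0
gripper_force: 40.0
```

Call:
{"api": "move_arm", "payload": {
  "deltas": [
    {"dp":[0,0,-0.3],"roll":0},
    {"dp":[0,0,-0.2],"roll":0},
    {"dp":[0,0,-0.1],"roll":0},
    {"dp":[0,0,0],"roll":0}
  ]
}}

```text
clock: 14.9
tcp_pos: [452.9, 108.6, 282.5]
eef_rot: [-0.609, 0.793, -0.0, 0.0]
force: [0.8, 0.1, -1.0]
width: 13.0
gripper_force: 40.0
```

```bash
python3 go.py 510 -279.5 290 -105; python3 - <<'E'
from h import *
p,d=snapshot("side");cv2.imwrite("pics/lift.png",p)
E
```

```text
dp [ 7.204 -3.109 -0.151] roll 0.006 yaw -104.98 tcp [452.9 108.6 282.5] j1,6 [ 0.12 -2.76] F [ 0.8  0.1 -1. ] M [ 0.17 -0.06  0.01] w 13.0 g 40.0 t 14.9 tilt z [ 9.e-04  2.e-04 -1.e+00]
```

View pics/lift.png

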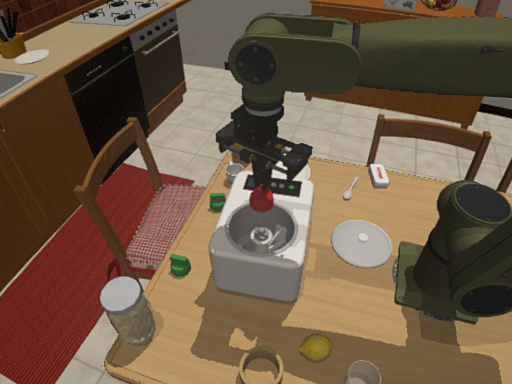

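The side view shows the bare spindle at (262,233) and the cap held upright at (262,198). I'll roll back first to keep the last joint in range, then go across to the plate.

Call:
{"api": "move_arm", "payload": {
  "deltas": [
    {"dp":[0,0,0],"roll":0.5},
    {"dp":[0,0,0],"roll":1},
    {"dp":[0,0,0],"roll":1},
    {"dp":[0,0,0],"roll":1},
    {"dp":[0,0,0],"roll":1}
  ]
}}

```text
clock: 15.45
tcp_pos: [452.1, 108.5, 280.3]
eef_rot: [-0.476, 0.879, 0.0, -0.001]
force: [0.3, -0.1, -1.3]
width: 12.7
gripper_force: 40.0
```

Call:
{"api": "move_arm", "payload": {
  "deltas": [
    {"dp":[0,0,0],"roll":1},
    {"dp":[0,0,0],"roll":1},
    {"dp":[0,0,0],"roll":1},
    {"dp":[0,0,0],"roll":1},
    {"dp":[0,0,0],"roll":1}
  ]
}}

```text
clock: 15.95
tcp_pos: [452.1, 108.5, 280.3]
eef_rot: [-0.316, 0.949, 0.0, -0.001]
force: [0.3, -0.4, -1.8]
width: 13.4
gripper_force: 40.0
```

Call:
{"api": "move_arm", "payload": {
  "deltas": [
    {"dp":[0,0,0],"roll":1},
    {"dp":[0,0,0],"roll":1},
    {"dp":[0,0,0],"roll":1},
    {"dp":[0,0,0],"roll":1},
    {"dp":[0,0,0],"roll":1}
  ]
}}

```text
clock: 16.45
tcp_pos: [452.1, 108.5, 280.3]
eef_rot: [-0.147, 0.989, 0.0, -0.001]
force: [-0.5, 0.4, -0.1]
width: 12.9
gripper_force: 40.0
```

Call:
{"api": "move_arm", "payload": {
  "deltas": [
    {"dp":[0,0,0],"roll":1},
    {"dp":[0,0,0],"roll":1},
    {"dp":[0,0,0],"roll":1},
    {"dp":[0,0,0],"roll":0.5},
    {"dp":[0,0,0],"roll":0}
  ]
}}

```text
clock: 16.95
tcp_pos: [452.2, 108.5, 280.5]
eef_rot: [-0.026, 1.0, -0.0, -0.001]
force: [-0.7, -0.1, -1.2]
width: 13.5
gripper_force: 40.0
```

```bash
python3 go.py 510 -279.5 282 180
```

```text
dp [-0.745 -7.811 -0.03 ] roll 0.757 yaw -176.97 tcp [452.2 108.5 280.5] j1,6 [ 0.12  -1.504] F [-0.7 -0.1 -1.2] M [ 0.08 -0.17 -0.02] w 13.5 g 40.0 t 16.95 tilt z [-2.3e-03 -2.0e-04 -1.0e+00]
```

Call:
{"api": "move_arm", "payload": {
  "deltas": [
    {"dp":[-0.03,-0.3,0],"roll":0},
    {"dp":[-0.05,-0.5,0],"roll":0},
    {"dp":[-0.06,-0.65,0],"roll":0},
    {"dp":[-0.06,-0.65,0],"roll":0},
    {"dp":[-0.06,-0.65,0],"roll":0}
  ]
}}

```text
clock: 17.45
tcp_pos: [472.7, -29.1, 281.1]
eef_rot: [-0.027, 1.0, 0.0, -0.001]
force: [0.3, 1.0, -1.4]
width: 13.0
gripper_force: 40.0
```

Call:
{"api": "move_arm", "payload": {
  "deltas": [
    {"dp":[-0.06,-0.65,0],"roll":0},
    {"dp":[-0.06,-0.65,0],"roll":0},
    {"dp":[-0.06,-0.65,0],"roll":0},
    {"dp":[-0.06,-0.65,0],"roll":0},
    {"dp":[-0.06,-0.65,0],"roll":0}
  ]
}}

```text
clock: 17.95
tcp_pos: [496.2, -190.8, 280.9]
eef_rot: [-0.027, 1.0, 0.0, -0.001]
force: [0.2, 0.7, -0.7]
width: 13.3
gripper_force: 40.0
```

Call:
{"api": "move_arm", "payload": {
  "deltas": [
    {"dp":[-0.06,-0.65,0],"roll":0},
    {"dp":[-0.06,-0.5,0],"roll":0},
    {"dp":[-0.05,-0.4,0],"roll":0},
    {"dp":[0,-0.2,0],"roll":0},
    {"dp":[0,0,0],"roll":0}
  ]
}}

```text
clock: 18.45
tcp_pos: [509.4, -277.0, 281.3]
eef_rot: [-0.026, 1.0, 0.0, -0.0]
force: [0.3, -0.4, -1.0]
width: 13.1
gripper_force: 40.0
```

```bash
python3 go.py 510 -279.5 136 180
```

```text
dp [-0.011 -0.052  2.905] roll 0.744 yaw -177.02 tcp [ 509.4 -277.   281.3] j1,6 [-0.591 -2.213] F [ 0.3 -0.4 -1. ] M [ 0.12 -0.17  0.02] w 13.1 g 40.0 t 18.45 tilt z [-1.e-03  8.e-04 -1.e+00]
```

Call:
{"api": "move_arm", "payload": {
  "deltas": [
    {"dp":[0,-0.05,0.2],"roll":0},
    {"dp":[0,0,0.4],"roll":0},
    {"dp":[0,0,0.4],"roll":0},
    {"dp":[0,0,0.4],"roll":0},
    {"dp":[0,0,0.4],"roll":0}
  ]
}}

```text
clock: 18.95
tcp_pos: [509.6, -277.6, 190.5]
eef_rot: [-0.027, 1.0, 0.0, -0.0]
force: [-0.5, -0.2, 0.3]
width: 13.3
gripper_force: 40.0
```

Call:
{"api": "move_arm", "payload": {
  "deltas": [
    {"dp":[0,0,0.4],"roll":0},
    {"dp":[0,0,0.4],"roll":0},
    {"dp":[0,0,0.2],"roll":0},
    {"dp":[0,0,0.1],"roll":0},
    {"dp":[0,0,0],"roll":0}
  ]
}}

```text
clock: 19.45
tcp_pos: [509.6, -278.4, 136.4]
eef_rot: [-0.027, 1.0, 0.0, -0.0]
force: [0.5, 0.6, -1.1]
width: 12.9
gripper_force: 40.0
```

Call:
{"api": "move_arm", "payload": {
  "deltas": [
    {"dp":[0,0,0],"roll":0},
    {"dp":[0,0,0],"roll":0},
    {"dp":[0,0,0],"roll":0}
  ]
}}

```text
clock: 19.75
tcp_pos: [510.2, -279.3, 137.9]
eef_rot: [-0.026, 1.0, -0.0, 0.001]
force: [0.4, -1.0, -1.9]
width: 12.9
gripper_force: 40.0
```

```bash
python3 go.py 510 -279.5 136 183; python3 - <<'E'
from m import *
p,d=snapshot("side");q,e=snapshot("top")
a=np.hstack([cv2.resize(q[100:280,230:430],(400,360)),cv2.resize(p[100:220,200:332],(396,360),interpolation=2)]);cv2.imwrite("pics/end.png",a)
P=cloud("side",redmask(p,(215,120,330,200)),d);print(len(P),P.min(0).round() if len(P) else"",P.max(0).round() if len(P) else"")
if len(P):print(np.median(P,0), np.percentile(P,[3,97],axis=0).round())
E
```

```text
dp [ 0.005 -0.004  0.038] roll 0.006 yaw -176.98 tcp [ 510.2 -279.3  137.9] j1,6 [-0.593 -2.217] F [ 0.4 -1.  -1.9] M [ 0.09 -0.13 -0.01] w 12.9 g 40.0 t 19.75 tilt z [ 1.4e-03 -9.0e-04 -1.0e+00]
183 [ 487. -279.  107.] [ 531. -251.  158.]
[ 507.62981147 -268.21586918  128.2948054 ] [[ 490. -275.  110.]
 [ 529. -252.  154.]]
```

View pics/end.png

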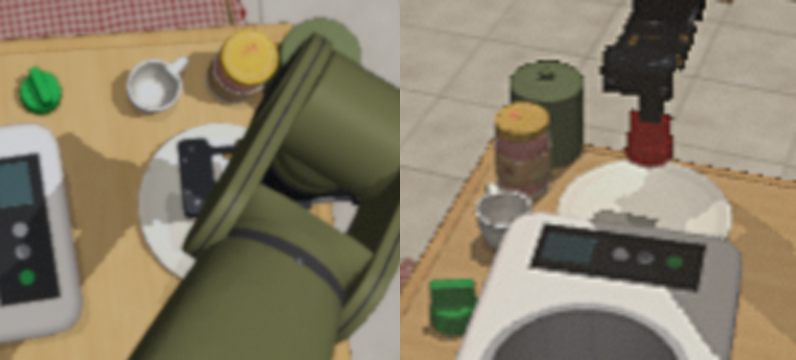

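The side crop shows the cap upright at (650,138) in the grip above the plate, with the cup and jar untouched. TCP is at (510,−279), so the underside is about 98 mm up, a hand's breadth above the plate.

```bash
python3 -c "
from plant import close_job
print(close_job())"
```

```text
the job is handed in; nothing more can be done
None
```

The red cap is off: it loosened counter-clockwise (right-hand thread) without binding, and the arm is holding it upright about a hand's breadth above the middle of the plate; the job is handed in.

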